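Load the inclined rack with grinding heads in working order

TASK

Load the leaning rack with the grinding heads in working order: first the red-flanged head into the one-dot pocket, next the yellow one into the two-dot pocket, then the green one into the three-dot pocket, each let go fully home with its flange flush on the sloping face before the next is put in, and none dropped on the way. When all three are in, press the green button on the control box all the way down to report the rack loaded, without pressing red or yellow. Leave the black head and everything else on the table where it is.

Things in the scene. Friction and masses are not known exactly. Their poses are not given: they have to be found in the camera images.
- head_red: Grinding head with a red flange, 66 tall, about 160 g, upright in the tray: steel foot 36 diameter x 22 tall with a 4 mm chamfer, then the red flange 46 diameter x 8 (22 to 30 above the underside), then the brown abrasive drum 30 diameter x 36 (30 to 66), which is the part to grip. Origin: centre of the foot's underside; z along its axis to the drum.
- head_yellow: Grinding head with a yellow flange, 66 tall, about 160 g, upright in the tray: steel foot 36 diameter x 22 tall with a 4 mm chamfer, then the yellow flange 46 diameter x 8 (22 to 30 above the underside), then the brown abrasive drum 30 diameter x 36 (30 to 66), which is the part to grip. Origin: centre of the foot's underside; z along its axis to the drum.
- head_green: Grinding head with a green flange, 66 tall, about 160 g, upright in the tray: steel foot 36 diameter x 22 tall with a 4 mm chamfer, then the green flange 46 diameter x 8 (22 to 30 above the underside), then the brown abrasive drum 30 diameter x 36 (30 to 66), which is the part to grip. Origin: centre of the foot's underside; z along its axis to the drum.
- head_black: Grinding head with a black flange, 66 tall, about 160 g, upright in the tray: steel foot 36 diameter x 22 tall with a 4 mm chamfer, then the black flange 46 diameter x 8 (22 to 30 above the underside), then the brown abrasive drum 30 diameter x 36 (30 to 66), which is the part to grip. Origin: centre of the foot's underside; z along its axis to the drum. A spare.
- pocket_1: Round pocket marked with one dot (white dots on the green ledge above it, small black dots below it on the slope): 39 diameter, 24 deep, mouth chamfered, in a leaning aluminium face 74 x 76. Origin: centre of the mouth, in the plane of the face, 56 above the table; z points out of the pocket, square to the face, x up the slope, y along the rack. A seated head's underside is 22 below the mouth.
- pocket_2: Round pocket marked with two dots (white dots on the green ledge above it, small black dots below it on the slope): 39 diameter, 24 deep, mouth chamfered, in a leaning aluminium face 74 x 76. Origin: centre of the mouth, in the plane of the face, 56 above the table; z points out of the pocket, square to the face, x up the slope, y along the rack. A seated head's underside is 22 below the mouth.
- pocket_3: Round pocket marked with three dots (white dots on the green ledge above it, small black dots below it on the slope): 39 diameter, 24 deep, mouth chamfered, in a leaning aluminium face 74 x 76. Origin: centre of the mouth, in the plane of the face, 56 above the table; z points out of the pocket, square to the face, x up the slope, y along the rack. A seated head's underside is 22 below the mouth.
- rack: Base plate 130 x 270 x 8 of the fixed rack, long side along its y. On it stand three sockets side by side, 82 apart, in any order, their faces leaning 30 degrees towards the rack's -x side, which is turned away from the robot. Above each face, on the robot's side, a level green ledge, 75 above the table, carries one, two or three white dots 12 across. Origin: centre of its underside.
- tray: Open blue plastic tray 230 x 230, walls 25 high and 5 thick, floor 5 thick, fixed; the heads stand on its floor about 96 apart. Origin: centre of its underside.
- control_box: Off-white push-button box 75 x 165 x 45 high, fixed, with a row of three round buttons 50 apart on its top along its y axis: green at +y, red in the middle, yellow at -y. Origin: centre of its underside.
- button_green (a joint): Travel of the green push button, 0 when up, 0.006 m fully down (about 5 N); it springs back.
- button_green_top (a point): Centre of the top of the green button, 28 diameter; it is pressed straight down.
- button_red (a joint): Travel of the red push button, 0 when up, 0.006 m fully down (about 5 N); it springs back.
- button_red_top (a point): Centre of the top of the red button, 28 diameter; it is pressed straight down.
- button_yellow (a joint): Travel of the yellow push button, 0 when up, 0.006 m fully down (about 5 N); it springs back.
- button_yellow_top (a point): Centre of the top of the yellow button, 28 diameter; it is pressed straight down.
- hex_key: Loose T-handle hex key lying on the table, orange handle 90 x 22 x 18 along its y, steel shank 130 long along its x. Origin: under the handle's centre.
- dish: Loose brass-coloured dished workpiece, 140 diameter, 34 high. Origin: centre of its underside.
- bearing: Loose steel bearing ring, 52 outside, 30 bore, 15 high. Origin: centre of its underside.
- oil: Loose yellow oil bottle with red cap, 56 diameter, 150 high. Origin: centre of its underside.
- cup: Loose white cup, 72 diameter, 85 high. Origin: centre of its underside.
Mind the look-alikes: they are no part of the job. What is shaped like the head_yellow but pink is not meant.

How it is judged (in metres and radians):
On the way, in this order (a step that is already met when the one before it is completed fails the run):
1. the red head is home in the one-dot pocket and let go (z of head_red in the frame of pocket_1 between -0.026 and -0.0195 m and angle between the z axis of head_red and the z axis of pocket_1, either way round below 0.08 rad and x of head_red in the frame of pocket_1 between -0.004 and 0.004 m and y of head_red in the frame of pocket_1 between -0.004 and 0.004 m and contact force between head_red and the fingers below 0.3 N and linear speed of head_red below 0.02 m/s), for 0.2 s.
2. the yellow head is home in the two-dot pocket and let go (z of head_yellow in the frame of pocket_2 between -0.026 and -0.0195 m and angle between the z axis of head_yellow and the z axis of pocket_2, either way round below 0.08 rad and x of head_yellow in the frame of pocket_2 between -0.004 and 0.004 m and y of head_yellow in the frame of pocket_2 between -0.004 and 0.004 m and contact force between head_yellow and the fingers below 0.3 N and linear speed of head_yellow below 0.02 m/s), for 0.2 s.
3. the green head is home in the three-dot pocket and let go (z of head_green in the frame of pocket_3 between -0.026 and -0.0195 m and angle between the z axis of head_green and the z axis of pocket_3, either way round below 0.08 rad and x of head_green in the frame of pocket_3 between -0.004 and 0.004 m and y of head_green in the frame of pocket_3 between -0.004 and 0.004 m and contact force between head_green and the fingers below 0.3 N and linear speed of head_green below 0.02 m/s), for 0.2 s.
4. the green button is pressed down (value of joint button_green above 0.0045 m), for 0.04 s.
At the end, for the whole second after the job is handed in: Red, yellow and green heads are home in the one-, two- and three-dot pockets: foot underside 19.5 to 26 mm below the mouth, within 4 mm of the pocket's axis in each direction, within 0.08 rad of the pocket's axis, let go and at rest (under 0.02 m/s) (all of step 1 and all of step 2 and all of step 3); the robot touches nothing.
It fails at once if the red or yellow button is pressed (over 3 mm) (value of joint any of button_red, button_yellow above 0.003 m).
It fails at once if a head is dropped (over 0.7 m/s while not held) ((linear speed of head_red above 0.7 m/s and contact force between head_red and the fingers below 0.1 N) or (linear speed of head_yellow above 0.7 m/s and contact force between head_yellow and the fingers below 0.1 N) or (linear speed of head_green above 0.7 m/s and contact force between head_green and the fingers below 0.1 N)).
It fails at once if the black head, hex key, dish, bearing, oil bottle or cup is disturbed (moved over 30 mm) (distance of any of head_black, hex_key, dish, bearing, oil, cup from where it was at the start of the episode above 0.03 m).
It also fails if it takes over 67 s, if anything falls off the work surface, if the arm or the gripper's body presses on something with over 40 N, if the wrist force passes 120 N, or if a joint passes its speed limit or range.

ROBOT

A 7-joint arm with a two-finger parallel gripper is mounted at the origin on the work surface. World frame = base frame: x ahead of the robot, y to its left, z up, the work surface at z = 0. Lengths are in mm, angles in rad, forces in N, time in s.
With the tool pointing down it reaches from about 425 to 1025 mm from the base axis. Payload 3.6 kg.
Tool frame: the origin (TCP) lies at the centre of the arm's flange, where the gripper is bolted on; the fingertips stand 173 mm ahead of it and the grasp point (between the pads) lies 155 mm ahead of it (arm.pinch_z is the distance from the TCP to the grasp point, in mm); z points along the fingers, y is the line along which they close (so a half turn about z gives the same grasp; the last joint's range is limited). The gripper opens to 85 mm and grips with 20 to 120 N. Pads are 22 mm wide; open, the fingers measure 114 mm over their backs; the gripper's body (76 mm by 85 mm) begins 54 mm behind the grasp point. The pads swing forward as they close: fully open they stand 13 mm farther back than shut.
Start: joints at [-1.369, 0.591, 0.048, 1.609, -0.033, 0.943, -0.034], TCP at [211.332, 693.519, 404.702] pointing down, gripper open.
Joint ranges: [-2.69, 2.69], [-0.47, 2.24], [-1.27, 1.36], [0.19, 2.51], [-1.53, 4.68], [0.08, 2.07], [-3.09, 3.09]. Speed limits (rad/s): [2.57, 2.57, 3.14, 3.14, 3.14, 3.14, 3.14].

INTERFACE

Orientations are given as [roll, pitch, yaw] about the fixed x, y, z axes, in that order (R = Rz(yaw) Ry(pitch) Rx(roll)).
In Python, from station import arm gives the robot as it stands.
- The arm moves only by the shell command python3 -m inch 'ROWS' [FORCE]. ROWS is a JSON object of lists of equal length, an entry for each row: "slide": the shift along the tool's x, y, z in m, a list of three; "delta_rot": the turn, a rotation vector about the tool's x, y, z in degrees, a list of three; "fingers": the opening, from 0 (shut) to 1 (fully open). A call has 1 to 5 rows; each row shifts and turns the commanded pose from where the row before left it, along the tool's axes as they then stand; what a row does not reach is not made up. A row lasts 1/8 s, in which the tool goes at most 62.5 mm and 10.7 degrees, less where a joint would pass 70% of its speed; a pose out of reach is approached as far as the arm can. A call with a gripper value outside its range is refused whole. The fingers move at their own pace and stop on an object; FORCE is the grip in N (left out, the last holds). Time passes only in rows, so rows that do not move let the fingers close. It gives the time, the measured TCP pose, the force, the opening and the grip force at its end, in the units of the state.
- arm.read_state(): the state, without advancing time (a new reading comes with each control period).
- arm.get_image(name): name is "scene" or "top" or "wrist"; returns (picture, depth): 384x512x3 uint8, red, green, blue; 384x512 float32, mm along the optical axis (not along the pixel's ray), 0 where there is no reading.
- arm.camera_model(name): a dict with "mtx" (3x3 intrinsics, pixels), "position" and "rotation" of the camera in the world. Camera axes: x right, y up, looking along -z (the intrinsics and any distortion apply to the point x, -y, -z); pixel columns grow to the right and rows downward; lengths in mm; the calibration is good to about 2 mm. A picture is of the moment at which its call begins: read the wrist's pose just before it. camera_model takes no time and is no camera call; for the wrist camera it gives the pose at the moment of the call.
- arm.sign_off(): hands the job in; it is judged then, once.
Trained networks look in the newest picture that a camera, given by its name, has taken for a name from the list of things; names that differ only in an ending like _2 or _b are one class to them, and where a whole thing is asked for, a point or a joint stands for the part that bears it (a point fixed in the world has none). Each returns a list of dicts, best first, with "conf" (0 to 1); they miss things now and then, are a little off and sometimes report something else, mostly with a low value. They report only what shows in the picture. A call takes as long as a camera call. They do not tell look-alikes from the thing itself.
- arm.look_for(camera, label): "bbox" ([left, top, right, bottom] in pixels, round what is visible of it).
- arm.place_of(camera, label): "at" ([column, row] in pixels: a listed point, or the origin of a listed thing).
The state is a dict: "t": time; "qpos": joint angles; "qvel": joint speeds; "tau": joint torques, N m; "ee_pos": TCP position; "orientation": TCP orientation; "wrist_force": force on the tool from outside, world axes, zero at the start; "ft_torque": the same for the moment, N m; "grip_width": finger opening in mm; "grip_force": force on a finger pad.
Only numpy, scipy, OpenCV 4.12 (cv2) and the standard library are available. Lean on these libraries where they do the work, as an engineer would, in place of code of your own. Each camera call takes 0.05 s, during which the arm holds its last target. There are 200 camera calls.

## Working session

There is one attempt and no reset: what is moved stays moved. The work goes in short steps, Python scripts to look and compute and a shell command to move; the robot and the scene stay as the last step left them, time stands still between calls to the robot, and variables do not carry over. Pictures are saved under pics/ and viewed, at most 10 in all, crops included, and the job is handed in when it is done.

```bash
ls; mkdir -p pics; cat > h.py <<'E'
import numpy as np, cv2
from station import arm
from scipy.spatial.transform import Rotation as R
def grab(n):
    m=arm.camera_model(n); p,d=arm.get_image(n); return p,d,m
def w(m,d,u,v,z=None):
    """pixel(s)->world using depth d (or scalar)"""
    K=np.array(m['mtx']); u=np.asarray(u,float); v=np.asarray(v,float)
    dd=d[v.round().astype(int),u.round().astype(int)] if np.ndim(d)==2 else d
    c=np.stack([(u-K[0,2])/K[0,0]*dd,-(v-K[1,2])/K[1,1]*dd,-dd*np.ones_like(u)],-1)
    return c@np.array(m['rotation']).T+np.array(m['position'])
def px(m,P):
    K=np.array(m['mtx']); c=(np.asarray(P)-m['position'])@np.array(m['rotation'])
    return np.stack([K[0,0]*c[...,0]/-c[...,2]+K[0,2],K[1,1]*-c[...,1]/-c[...,2]+K[1,2]],-1)
def Rt(o): return R.from_euler('xyz',o)
E
python3 - <<'E'
from h import *
s=arm.read_state();print(s)
for n in ['scene','top']:
    p,d,m=grab(n); print(n,m); cv2.imwrite(f'pics/{n}0.png',p[:,:,::-1]); np.savez(f'{n}0.npz',p=p,d=d)
    for l in ['head_red','head_yellow','head_green','head_black','pocket_1','rack','control_box','button_green_top','tray']:
        print(l,[(np.round(a['at']).tolist(),round(a['conf'],2)) for a in arm.place_of(n,l)])
print(arm.camera_model('wrist'))
a=cv2.imread('pics/scene0.png');b=cv2.imread('pics/top0.png')
cv2.imwrite('pics/both.png',cv2.resize(np.vstack([a,b]),(0,0),fx=.78,fy=.78))
E
```

```text
pics
{'t': 0.0, 'qpos': array([-1.36848442,  0.59215567,  0.04830898,  1.60986827, -0.03331105,
        0.94270879, -0.03369104]), 'qvel': array([ 0.00094451,  0.00144949, -0.00101616, -0.00112978, -0.00080979,
       -0.00070587, -0.00263324]), 'tau': array([-1.45938238e-04, -5.48706329e+01,  1.54623561e+00, -1.98124713e+01,
        9.32577532e-03,  8.69252690e-03, -3.27186662e-06]), 'ee_pos': array([211.19446707, 693.08401625, 403.49716339]), 'orientation': array([-3.13926134e+00,  1.28858673e-04,  2.84585507e+00]), 'wrist_force': array([ 0.02891419,  0.29780822, -0.12656298]), 'ft_torque': array([ 0.01050641,  0.02145926, -0.02054333]), 'grip_force': 0.0, 'grip_width': 85.09403177672904}
scene {'mtx': array([[372.96115169,   0.        , 255.95667045],
       [  0.        , 372.96115169, 191.57265963],
       [  0.        ,   0.        ,   1.        ]]), 'position': array([1004.91463279,  307.3932643 ,  880.31803293]), 'rotation': array([ 0.58293292, -0.00742786,  2.28703019])}
head_red [([238.0, 169.0], 0.77)]
head_yellow [([312.0, 164.0], 0.57), ([274.0, 198.0], 0.54), ([256.0, 1
[... 729 characters left out ...]

head_yellow [([257.0, 276.0], 0.71), ([323.0, 252.0], 0.46), ([263.0, 212.0], 0.45)]
head_green [([346.0, 208.0], 0.5)]
head_black [([237.0, 161.0], 0.59), ([353.0, 243.0], 0.55)]
pocket_1 [([220.0, 214.0], 0.98), ([192.0, 216.0], 0.76), ([164.0, 212.0], 0.76)]
rack [([195.0, 207.0], 0.67)]
control_box []
button_green_top [([346.0, 212.0], 0.52), ([211.0, 159.0], 0.4)]
tray [([332.0, 232.0], 0.69)]
{'mtx': array([[279.74017368,   0.        , 254.51463279],
       [  0.        , 279.74017368, 192.73646102],
       [  0.        ,   0.        ,   1.        ]]), 'position': array([142.65504808, 714.75938611, 372.99515859]), 'rotation': array([-2.90127503e-01,  2.67857948e-04,  1.27629223e+00])}
```

```bash
sed -i "s/p,d=arm.get_image(n)/m['rotation']=R.from_euler('xyz',m['rotation']).as_matrix(); p,d=arm.get_image(n)/" h.py
python3 - <<'E'
from h import *
for n,pts in [('scene',dict(red=(238,169),y1=(312,164),y2=(274,198),y3=(256,149),green=(209,156),black=(226,133),pa=(365,245),pb=(309,208),pc=(336,227),bx=(283,251))),('top',dict(red=(308,214),y1=(257,276),y2=(323,252),y3=(263,212),green=(346,208),bl=(353,243),pa=(220,214),pb=(192,216),pc=(164,212),bg=(211,159)))]:
    m=arm.camera_model(n); m['rotation']=Rt(m['rotation']).as_matrix(); d=np.load(n+'0.npz')['d']
    for k,(u,v) in pts.items(): print(n,k,w(m,d,u,v).round())
E
```

```text
scene red [ 556. -142.   35.]
scene y1 [389.  -3.  15.]
scene y2 [562.  -5.  32.]
scene y3 [ 452. -165.   11.]
scene green [ 568. -249.   16.]
scene black [ 480. -261.   35.]
scene pa [523. 255.  39.]
scene pb [529.  86.  38.]
scene pc [528. 172.  37.]
scene bx [682. 119.  69.]
top red [ 545. -140.   72.]
top y1 [380.  -7.  68.]
top y2 [ 446. -180.   74.]
top y3 [549. -21.  67.]
top green [ 563. -246.   44.]
top bl [ 471. -258.   71.]
top pa [543. 100.  27.]
top pb [537. 178.  30.]
top pc [547. 257.  32.]
top bg [691. 121.  71.]
```

View pics/both.png

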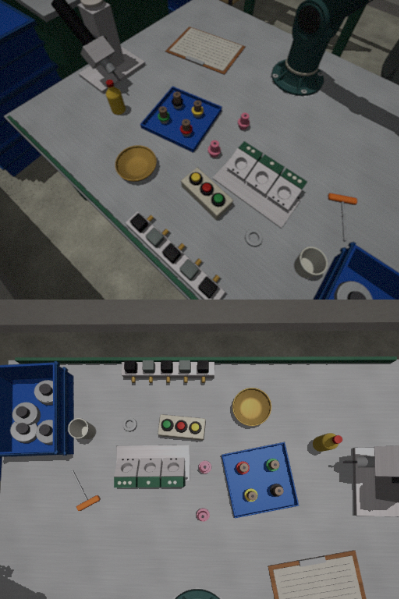

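Both views agree: inside the tray are red (top-left), green (top-right), yellow (bottom-left) and black (bottom-right). The two pink look-alikes stand outside the tray between it and the rack. I'll move the wrist camera over both and confirm with an enlarged crop.

```bash

python3 -m inch '{"slide":[[-0.033,-0.037,-0.003],[-0.033,-0.037,-0.003],[-0.033,-0.037,-0.003],[-0.033,-0.037,-0.003],[-0.033,-0.037,-0.003]],"delta_rot":[[0,0,0],[0,0,0],[0,0,0],[0,0,0],[0,0,0]],"fingers":[1,1,1,1,1]}'
python3 -m inch '{"slide":[[-0.033,-0.037,-0.003],[-0.033,-0.037,-0.003],[-0.033,-0.037,-0.003],[-0.033,-0.037,-0.003],[-0.033,-0.037,-0.003]],"delta_rot":[[0,0,0],[0,0,0],[0,0,0],[0,0,0],[0,0,0]],"fingers":[1,1,1,1,1]}'
python3 -m inch '{"slide":[[-0.033,-0.037,-0.003],[-0.033,-0.037,-0.003],[-0.033,-0.037,-0.003],[-0.033,-0.037,-0.003],[-0.033,-0.037,-0.003]],"delta_rot":[[0,0,0],[0,0,0],[0,0,0],[0,0,0],[0,0,0]],"fingers":[1,1,1,1,1]}'
python3 -m inch '{"slide":[[0,0,0],[0,0,0],[0,0,0],[0,0,0]],"delta_rot":[[0,0,-8.5],[0,0,-8.5],[0,0,0],[0,0,0]],"fingers":[1,1,1,1]}'
python3 - <<'E'
from h import *
p,d,m=grab('wrist'); np.savez('w1.npz',p=p,d=d,**m); cv2.imwrite('pics/w1.png',cv2.resize(p[:,:,::-1],(768,576),interpolation=cv2.INTER_CUBIC))
print(m['position'])
for l in ['head_red','head_yellow','head_green','head_black','pocket_1','button_green_top','rack']:
    print(l,[(np.round(a['at']).tolist(),round(a['conf'],2)) for a in arm.place_of('wrist',l)])
E
```

```text
t: 1.62
ee_pos: [315.9, 467.0, 420.1]
orientation: [3.141, 0.0, 2.846]
wrist_force: [0.7, -0.0, 0.9]
grip_width: 85.1
grip_force: 0.0
t: 2.25
ee_pos: [419.7, 241.9, 435.2]
orientation: [3.141, 0.001, 2.846]
wrist_force: [1.0, 0.1, 0.7]
grip_width: 85.4
grip_force: 0.0
t: 2.88
ee_pos: [523.6, 16.9, 450.2]
orientation: [3.141, 0.001, 2.846]
wrist_force: [0.7, -0.7, -1.1]
grip_width: 85.3
grip_force: 0.0
t: 3.38
ee_pos: [523.0, 18.4, 449.8]
orientation: [3.142, 0.0, 3.141]
wrist_force: [0.2, -0.7, 0.6]
grip_width: 85.3
grip_force: 0.0
[451.19162116  18.48738246 418.07570094]
head_red [([143.0, 173.0], 0.81)]
head_yellow [([111.0, 106.0], 0.78), ([226.0, 52.0], 0.74), ([228.0, 174.0], 0.66), ([99.0, 146.0], 0.59)]
head_green [([73.0, 181.0], 0.55)]
head_black [([52.0, 118.0], 0.56), ([257.0, 275.0], 0.41), ([369.0, 181.0], 0.31)]
pocket_1 [([366.0, 181.0], 0.88), ([308.0, 181.0], 0.76), ([432.0, 180.0], 0.62)]
button_green_top [([320.0, 284.0], 0.83), ([400.0, 264.0], 0.55)]
rack []
```

View pics/w1.png

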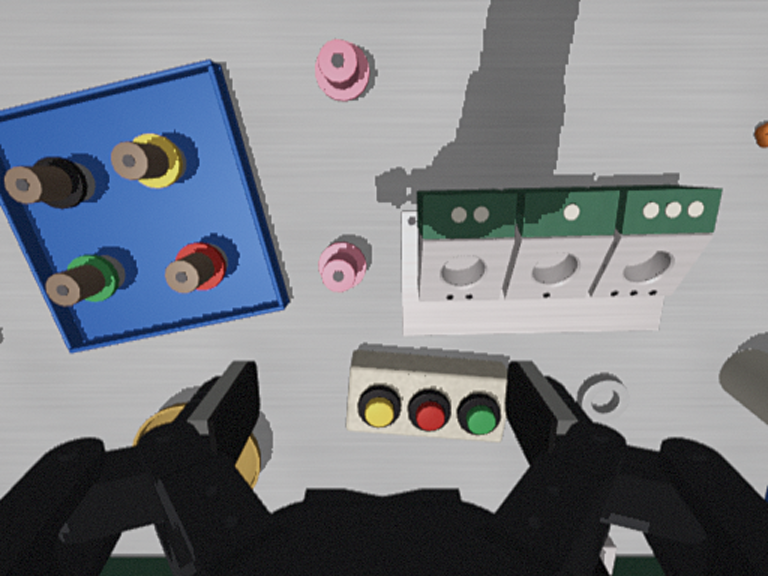

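This picture (shown at 1.5×) settles the identities. In the tray: red (190,270), yellow (145,160), green (85,285), black (45,185). Pink look-alikes at (340,70) and (343,265) sit outside the tray and are excluded. The pockets are two-dot (463,270), one-dot (555,268) and three-dot (648,265). The green button is at (480,415).

```bash
cat > meas.py <<'E'
from h import *
def cloud(p,d,m):
    v,u=np.mgrid[0:384,0:512]; P=w(m,d,u.ravel(),v.ravel()).reshape(384,512,3); P[d<=0]=np.nan; return P
def tops(P):
    from scipy import ndimage as nd
    M=(P[...,2]>66)&(P[...,2]<78)&(P[...,1]<-90)&(P[...,1]>-320)&(P[...,0]>400)&(P[...,0]<620)
    L,n=nd.label(M); out=[]
    for i in range(1,n+1):
        if (L==i).sum()>25:
            q=P[L==i]; (c,r)=cv2.minEnclosingCircle(q[:,:2].astype(np.float32)); out.append((np.r_[q.mean(0),c,r,(L==i).sum()].round(1)))
    return out
def face(P,y0,y1):
    M=(P[...,1]>y0)&(P[...,1]<y1)&(P[...,0]>480)&(P[...,0]<640)&(P[...,2]>32)&(P[...,2]<74)
    q=P[M]; 
    best=None; rng=np.random.default_rng(0)
    for _ in range(300):
        a=q[rng.choice(len(q),3,False)]; n=np.cross(a[1]-a[0],a[2]-a[0]); 
        if np.linalg.norm(n)<100: continue
        n/=np.linalg.norm(n); n*=np.sign(n[2])
        k=abs((q-a[0])@n)<1.5
        if n[2]<.95 and n[2]>.7 and (best is None or k.sum()>best.sum()): best=k
    s=q[best]; c=s.mean(0); n=np.linalg.svd(s-c,full_matrices=False)[2][2]; n*=np.sign(n[2]); return c,n,s
E
python3 - <<'E'
from meas import *
for f,n in [('w1','wrist'),('top0','top'),('scene0','scene')]:
    z=dict(np.load(f+'.npz')); 
    if n=='wrist': m=dict(mtx=z['mtx'],position=z['position'],rotation=z['rotation'])
    else: m=arm.camera_model(n); m['rotation']=Rt(m['rotation']).as_matrix()
    P=cloud(z['p'],z['d'],m); print(f,*tops(P),sep='\n')
    c,nn,s=face(P,60,290); print('face',c.round(1),nn.round(4),np.degrees(np.arccos(nn[2])),np.degrees(np.arctan2(nn[1],nn[0])),len(s), s.min(0),s.max(0))
    # button / table
    T=P[(P[...,2]<12)&(P[...,2]>-12)&(P[...,1]>-60)&(P[...,1]<60)&(P[...,0]>420)&(P[...,0]<650)]; print('table z',np.median(T[:,2]))
    if n=='wrist':
        # white dots
        g=z['p'].astype(int); M=(g.min(-1)>185)&(P[...,2]>68)&(P[...,2]<85)&(P[...,1]>50)
        from scipy import ndimage as nd
        L,k=nd.label(M)
        for i in range(1,k+1):
            if (L==i).sum()>8: print('dot',P[L==i].mean(0).round(1),(L==i).sum())
        np.save('s.npy',s)
    for col,M in dict(gb=lambda g:(g[...,1]>g[...,0]*1.6)&(g[...,1]>g[...,2]*1.3)).items():
        g=z['p'].astype(float); K=M(g)&(P[...,0]>650)&(P[...,0]<730)&(P[...,1]>80)&(P[...,1]<160)&(P[...,2]>40); print('greenbtn',np.median(P[K],0),K.sum(), P[K].min(0),P[K].max(0)) if K.sum() else None
E
```

```text
w1
[ 448.2 -181.2   69.9  448.1 -181.9   15.   527. ]
[ 466.8 -269.8   69.8  466.7 -271.5   15.6  528. ]
[ 542.9 -152.8   69.9  543.5 -153.5   15.1  421. ]
[ 554.7 -256.9   69.8  555.4 -258.1   15.5  420. ]
face [537.5 176.1  57.2] [0.4966 0.0125 0.8679] 29.78522725638277 1.4464921144695826 5264 [502.8151472   60.00246753  34.86554216] [576.54530472 289.98046939  73.98673126]
table z -0.9204795387060472
dot [486.6 235.7  74.8] 72
dot [486.  253.4  75. ] 70
dot [485.6 271.4  75. ] 70
dot [488.1 171.4  75. ] 70
dot [511.9 252.1  71.2] 206
dot [514.8 173.1  70.7] 316
dot [516.7  91.3  70.7] 328
dot [516.7 268.   68.7] 9
greenbtn [688.11905292 113.90023307  65.41851985] 308 [677.01053287 100.95690467  54.95414226] [711.12502726 131.58603971  67.51026414]
top0
[ 554.6 -256.9   70.8  554.5 -257.2   14.5  100. ]
[ 543.1 -152.7   70.4  543.1 -152.6   14.6   99. ]
[ 466.3 -269.7   70.7  465.8 -269.7   15.1  102. ]
[ 448.3 -181.1   71.   447.8 -181.2   14.8  100. ]
face [542.1 174.7  55.8] [0.4872 0.0124 0.8732] 29.168209065100296 1.4613891784341722 953 [505.45310331  60.12526003  36.10118137] [573.95724654 289.82916998  73.99034213]
table z 0.28876115598586694
greenbtn [689.33010327 116.01865566  66.52983788] 87 [677.09261428 102.99787413  55.81618867] [704.25455395 129.2402592   71.40925988]
scene0
[ 468.9 -270.    71.   467.4 -270.3   15.2   65. ]
[ 450.3 -181.    70.7  449.8 -182.3   14.9   69. ]
[ 556.7 -257.    70.9  556.3 -258.    15.1   74. ]
[ 545.  -152.8   70.7  543.9 -153.4   15.    75. ]
face [542.1 181.4  55.9] [0.5033 0.008  0.8641] 30.220972005030642 0.9160745204349939 1248 [508.25838605  60.00914062  36.46926649] [576.16036606 289.95997757  73.98729711]
table z 0.5111217918478133
greenbtn [692.43280701 116.84761093  66.13936518] 139 [672.50019534  83.49719504  54.26194922] [710.12816994 135.82996076  70.40023237]
```

```bash
cat >> meas.py <<'E'
from scipy import ndimage as nd
def pockets(p,d,m,c,n,lo=50,hi=300,show=True):
    """mouth centres: rays whose depth point lies >2 mm under the face plane, intersected with it"""
    P=cloud(p,d,m); o=np.array(m['position']); r=P-o
    t=((c-o)@n)/(r@n); Q=o+r*t[...,None]
    h=(P-c)@n
    M=(h<-1.5)&(abs(Q[...,2]-56)<17)&(Q[...,1]>lo)&(Q[...,1]<hi)&(h>-35)
    M=nd.binary_opening(M); L,k=nd.label(M); out=[]
    ey=np.cross(n,[1,0,0]); ey/=np.linalg.norm(ey); ex=np.cross(ey,n)
    for i in range(1,k+1):
        if (L==i).sum()<100: continue
        q=Q[L==i]; a=np.c_[(q-c)@ex,(q-c)@ey]
        (cc,rr)=cv2.minEnclosingCircle(a.astype(np.float32)); mid=(a.max(0)+a.min(0))/2
        f=lambda xy:(c+xy[0]*ex+xy[1]*ey).round(1)
        out.append((f(a.mean(0)),f(np.array(cc)),round(rr,1),f(mid),(a.max(0)-a.min(0)).round(1)))
    return out
E
python3 - <<'E'
from meas import *
z=dict(np.load('w1.npz')); P=cloud(z['p'],z['d'],z); c,n,s=face(P,60,290)
print(*pockets(z['p'],z['d'],z,c,n),sep='\n')
for n_ in ['top','scene']:
    y=np.load(n_+'0.npz'); m=arm.camera_model(n_); m['rotation']=Rt(m['rotation']).as_matrix()
    P=cloud(y['p'],y['d'],m); c,n,s=face(P,60,290); print(n_,*pockets(y['p'],y['d'],m,c,n),sep='\n')
E
```

```text
(array([538. , 131.5,  57.5]), array([540.4, 131.2,  56.2]), 33.0, array([540.4, 131.4,  56.2]), array([65.8,  6.5]))
(array([538. , 253.3,  55.8]), array([539.1, 253.5,  55.1]), 19.9, array([538.8, 253.2,  55.3]), array([38.4, 37.8]))
(array([540.2, 171.7,  55.7]), array([540.9, 171.9,  55.3]), 19.8, array([540.9, 171.7,  55.3]), array([36.9, 39. ]))
(array([541.9,  90.3,  55.9]), array([542.7,  90.6,  55.4]), 20.1, array([543. ,  90.8,  55.3]), array([38.9, 39.5]))
top
(array([540.7, 173.6,  56.6]), array([541.4, 173. ,  56.2]), 19.9, array([542.1, 172.8,  55.8]), array([37.9, 38.5]))
(array([542.9,  90.9,  56.5]), array([545. ,  91.2,  55.4]), 21.5, array([543.1,  92.1,  56.4]), array([37.8, 41.3]))
(array([539.3, 254.8,  56.2]), array([539.8, 255.2,  55.9]), 19.5, array([539.8, 254.9,  55.9]), array([34.9, 38.2]))
scene
(array([543.5,  90.6,  56. ]), array([543.9,  90.4,  55.8]), 20.6, array([543.4,  89.7,  56. ]), array([37.6, 39.7]))
(array([541.5, 172.8,  56.4]), array([541.3, 173.3,  56.5]), 20.5, array([541.2, 172.8,  56.5]), array([38.2, 39.3]))
(array([539.8, 254.5,  56.6]), array([539.7, 255. ,  56.7]), 22.3, array([539.6, 254. ,  56.7]), array([43.8, 38.3]))
```

```bash

python3 -m inch '{"slide":[[0,0,0],[-0.004,-0.043,0.04],[-0.004,-0.043,0.04],[-0.004,-0.043,0.04],[-0.004,-0.043,0.04]],"delta_rot":[[0,0,-1.5],[0,0,0],[0,0,0],[0,0,0],[0,0,0]],"fingers":[0.8,0.8,0.8,0.8,0.8]}' 60
python3 -m inch '{"slide":[[0,0,0],[0,0,0]],"delta_rot":[[0,0,0],[0,0,0]],"fingers":[0.8,0.8]}'
python3 - <<'E'
from meas import *
p,d,m=grab('wrist'); np.savez('w2.npz',p=p,d=d,**m); print(arm.read_state()['ee_pos'],arm.read_state()['orientation'])
print(*tops(cloud(p,d,m)),sep='\n')
cv2.imwrite('pics/w2.png',p[:,:,::-1])
E
```

```text
t: 4.4
ee_pos: [544.2, -154.3, 288.6]
orientation: [-3.142, 0.001, -3.113]
wrist_force: [1.7, 1.1, 0.9]
grip_width: 68.4
grip_force: 0.0
t: 4.65
ee_pos: [544.0, -152.8, 289.7]
orientation: [3.141, -0.0, -3.114]
wrist_force: [-0.5, 0.1, 0.6]
grip_width: 68.5
grip_force: 0.0
[ 544.23494674 -152.05592453  290.28391214] [ 3.14087106e+00  1.07525042e-03 -3.11266908e+00]
[ 448.3 -182.3   70.   448.4 -182.6   15.  1920. ]
[ 466.8 -270.2   69.9  466.7 -271.1   15.2 1876. ]
[ 542.6 -154.    70.   543.8 -154.1   15.1 1264. ]
[ 554.1 -257.4   69.9  554.8 -258.4   15.2 1281. ]
```

View pics/w2.png

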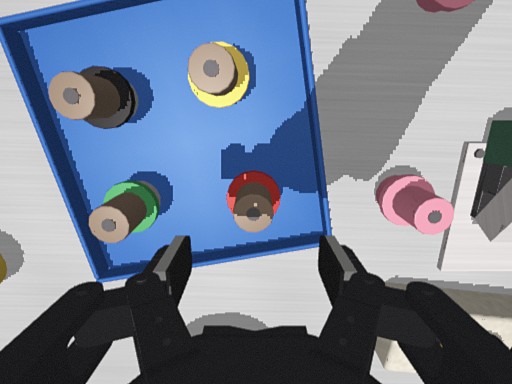

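The red-flanged head is centred between the fingers, with its flange at pixel (253,195). Yellow is at (218,75), green at (130,205), black at (105,97) and a pink look-alike at (415,205). Descending to grip.

```bash

python3 -m inch '{"slide":[[0,0,0.025],[0,0,0.025],[0,0,0.018],[0,0,0.01],[0,0,0]],"delta_rot":[[0,0,0],[0,0,0],[0,0,0],[0,0,0],[0,0,0]],"fingers":[0.8,0.8,0.8,0.8,0.8]}' 60
python3 -m inch '{"slide":[[0,0,0],[0,0,0],[0,0,0],[0,0,0],[0,0,0]],"delta_rot":[[0,0,0],[0,0,0],[0,0,0],[0,0,0],[0,0,0]],"fingers":[0.2,0.2,0.2,0.2,0.2]}' 60
python3 -m inch '{"slide":[[0,0,-0.02],[0,0,-0.03],[0,0,-0.03],[0,0,-0.03],[0,0,0]],"delta_rot":[[0,0,0],[0,0,0],[0,0,0],[0,0,0],[0,0,0]],"fingers":[0.2,0.2,0.2,0.2,0.2]}' 60
python3 -m inch '{"slide":[[0,0,0]],"delta_rot":[[0,0,0]],"fingers":[0.2]}' 60
```

```text
t: 5.32
ee_pos: [543.8, -152.7, 211.6]
orientation: [3.141, -0.0, -3.114]
wrist_force: [0.9, -0.3, 0.7]
grip_width: 68.1
grip_force: 0.0
t: 5.95
ee_pos: [544.1, -153.4, 212.5]
orientation: [-3.141, 0.001, -3.115]
wrist_force: [-0.5, -0.7, 6.5]
grip_width: 28.6
grip_force: 59.0
t: 6.58
ee_pos: [544.3, -153.4, 323.5]
orientation: [-3.141, 0.004, -3.115]
wrist_force: [-0.3, -0.8, -2.2]
grip_width: 28.6
grip_force: 59.4
t: 6.7
ee_pos: [543.1, -152.9, 320.8]
orientation: [3.141, -0.002, -3.114]
wrist_force: [-1.1, 0.2, -2.2]
grip_width: 28.8
grip_force: 59.4
```

```bash

python3 -m inch '{"slide":[[-0.017,0.041,0],[-0.017,0.041,0],[-0.017,0.041,0],[-0.017,0.041,0],[-0.017,0.041,0]],"delta_rot":[[0,0,0],[0,0,0],[0,0,0],[0,0,0],[0,0,0]],"fingers":[0.2,0.2,0.2,0.2,0.2]}' 60
python3 -m inch '{"slide":[[-0.017,0.041,0],[-0.017,0.041,0],[-0.014,0.039,0]],"delta_rot":[[0,0,0],[0,0,0],[0,0,0]],"fingers":[0.2,0.2,0.2]}' 60
python3 -m inch '{"slide":[[0,0,0],[0,0,0],[0,0,0],[0,0,0],[0,0,0]],"delta_rot":[[0,7.5,0],[0,7.5,0],[0,7.5,0],[0,7.5,0],[0,0,0]],"fingers":[0.2,0.2,0.2,0.2,0.2]}' 60
cat > plan.py <<'E'
import sys; from meas import *
def rem(p,n,L,extra=0,ey=None):
    """tool-axis slide and turn (deg) that bring the tool to p+(L+extra)n with z=-n, y along the rack"""
    s=[arm.read_state() for _ in range(1)][0]; n=np.array(n)/np.linalg.norm(n); Rn=Rt(s['orientation']).as_matrix()
    z=-n; y=np.array([-n[1],n[0],0]); y/=np.linalg.norm(y); x=np.cross(y,z)
    Rg=np.c_[x,y,z]; t=np.array(p)+(L+extra)*n
    return (Rn.T@(t-s['ee_pos'])).round(1), np.degrees(R.from_matrix(Rn.T@Rg).as_rotvec()).round(2)
E
python3 - <<'E'
from plan import *
n=[.4998,.0131,.866]
print(rem([541,172.5,56],n,185,70))
p,d,m=grab('wrist'); np.savez('w3.npz',p=p,d=d,**m); cv2.imwrite('pics/w3.png',p[:,:,::-1])
P=cloud(p,d,m); c,n,s=face(P,60,290); print(c,n,len(s)); print(*pockets(p,d,m,c,n),sep='\n')
E
```

```text
t: 7.32
ee_pos: [622.8, 55.4, 319.6]
orientation: [-3.141, -0.004, -3.114]
wrist_force: [-1.0, -0.0, -1.3]
grip_width: 28.7
grip_force: 59.5
t: 7.7
ee_pos: [667.6, 177.8, 319.2]
orientation: [-3.141, -0.003, -3.114]
wrist_force: [0.3, -0.2, -1.2]
grip_width: 28.4
grip_force: 59.5
t: 8.32
ee_pos: [667.9, 176.0, 318.7]
orientation: [-3.14, -0.526, -3.116]
wrist_force: [0.8, 0.3, -1.7]
grip_width: 28.4
grip_force: 59.7
(array([-21.5,  -0.1,  36. ]), array([-0.07, -0.11, -0.01]))
[536.11858368 176.1473248   58.52345366] [0.49886692 0.0117356  0.86659914] 9793
(array([538.2, 130.8,  57.9]), array([540.1, 130.8,  56.8]), 32.3, array([540.1, 131.2,  56.8]), array([64.6,  5.5]))
(array([537.3, 214.2,  57.3]), array([539.3, 214. ,  56.2]), 32.9, array([539.2, 214. ,  56.2]), array([65.6,  6.6]))
(array([543.3,  91.2,  55.5]), array([543.5,  90.9,  55.4]), 20.2, array([543.4,  90.8,  55.5]), array([39.8, 39.6]))
(array([528.9, 173.4,  62.7]), array([532.7, 173.4,  60.5]), 16.6, array([529.4, 173.5,  62.4]), array([10.7, 33.3]))
(array([539.4, 254.1,  55.6]), array([539.9, 254.1,  55.3]), 20.2, array([539.8, 254.1,  55.3]), array([39.8, 40.2]))
```

View pics/w3.png

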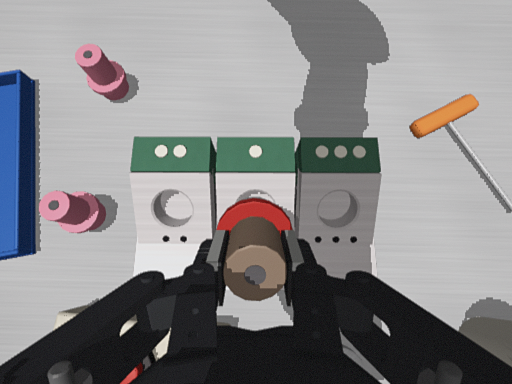

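The picture shows the red head held square over the middle pocket, with the one-dot ledge at (255,152). The two-dot pocket is at (173,207) and the three-dot at (337,207).

```bash

python3 -m inch '{"slide":[[-0.021,0,0.036],[0,0,0.02],[0,0,0.02],[0,0,0],[0,0,0]],"delta_rot":[[0,0,0],[0,0,0],[0,0,0],[0,0,0],[0,0,0]],"fingers":[0.2,0.2,0.2,0.2,0.2]}' 60
python3 - <<'E'
from plan import *
n=[.499,.0125,.866]; p1=np.array([541.2,172.5,56])
print(np.mean([rem(p1,n,185,30) ],0))
p,d,m=grab('wrist'); np.savez('w4.npz',p=p,d=d,**m)
print(rem(p1,n,185,30))
# red flange rim in tool frame
s=arm.read_state(); Rn=Rt(s['orientation']).as_matrix()
P=cloud(p,d,m); T=(P-s['ee_pos'])@Rn; g=p.astype(int)
M=(g[...,0]>1.7*g[...,1])&(abs(T[...,0])<40)&(abs(T[...,1])<40)&(T[...,2]>150)&(T[...,2]<195)
q=T[M]; print('red flange tool',q.min(0),q.max(0),np.median(q,0))
M=(abs(T[...,0])<22)&(abs(T[...,1])<22)&(T[...,2]>130)&(T[...,2]<150); q=T[M]; print('drum top',len(q),np.median(q,0),q.min(0),q.max(0))
E
```

```text
t: 9.0
ee_pos: [648.5, 175.9, 246.0]
orientation: [3.141, -0.521, -3.114]
wrist_force: [0.2, -0.5, -0.7]
grip_width: 28.6
grip_force: 59.7
[[-1.8  -0.7   3.2 ]
 [-0.05  0.09  0.11]]
(array([-1.8, -0.7,  3.6]), array([-0.04,  0.12,  0.11]))
red flange tool [  2.20496203 -21.46916624 168.07219904] [ 23.36136133  20.8888032  184.45034496] [ 15.47179877  -0.3871105  178.42053888]
drum top 4611 [  4.23854836  -0.27448217 142.20352906] [-14.96387411 -21.79801513 130.03092735] [ 15.66433663  21.87162881 149.99453025]
```

```bash

python3 -m inch '{"slide":[[-0.002,-0.0005,0.0035],[0,0,0.005],[0,0,0.005],[0,0,0]],"delta_rot":[[0,0,0],[0,0,0],[0,0,0],[0,0,0]],"fingers":[0.2,0.2,0.2,0.2]}' 60
python3 -m inch '{"slide":[[0,0,0.004],[0,0,0.004],[0,0,0]],"delta_rot":[[0,0,0],[0,0,0],[0,0,0]],"fingers":[0.2,0.2,0.2]}' 60
python3 - <<'E'
from plan import *
n=[.499,.0125,.866]; p1=np.array([541.2,172.5,56])
for i in range(3):
    print(rem(p1,n,185,0)); arm.look_for('wrist','head_red') if i<2 else 0
E
```

```text
t: 9.55
ee_pos: [642.8, 175.2, 232.2]
orientation: [-3.142, -0.524, -3.114]
wrist_force: [0.5, 1.1, -1.3]
grip_width: 28.5
grip_force: 59.7
t: 9.93
ee_pos: [638.9, 175.0, 225.4]
orientation: [-3.141, -0.524, -3.115]
wrist_force: [0.8, 0.1, -1.5]
grip_width: 28.5
grip_force: 59.7
(array([ 0. , -0.1, 10.6]), array([-0.07, -0.05,  0.1 ]))
(array([ 0.1, -0.1, 10.8]), array([-0.06, -0.04,  0.1 ]))
(array([ 0.1, -0.1, 10.9]), array([-0.06, -0.04,  0.11]))
```

Inserting cleanly: the foot is about 11 mm inside with no side force. Continuing to the seat.

```bash

python3 -m inch '{"slide":[[0,0,0.004],[0,0,0.003],[0,0,0.002],[0,0,0]],"delta_rot":[[0,0,0],[0,0,0],[0,0,0],[0,0,0]],"fingers":[0.2,0.2,0.2,0.2]}' 60
python3 -m inch '{"slide":[[0,0,0.001],[0,0,0]],"delta_rot":[[0,0,0],[0,0,0]],"fingers":[0.2,0.2]}' 60
python3 -m inch '{"slide":[[0,0,0.001],[0,0,0]],"delta_rot":[[0,0,0],[0,0,0]],"fingers":[0.2,0.2]}' 60
python3 -m inch '{"slide":[[0,0,0.001],[0,0,0]],"delta_rot":[[0,0,0],[0,0,0]],"fingers":[0.2,0.2]}' 60
```

```text
t: 10.52
ee_pos: [634.5, 174.9, 217.8]
orientation: [-3.142, -0.524, -3.114]
wrist_force: [0.1, -0.6, -2.9]
grip_width: 28.5
grip_force: 59.7
t: 10.78
ee_pos: [634.1, 174.9, 217.1]
orientation: [-3.142, -0.523, -3.114]
wrist_force: [0.2, 0.3, -2.7]
grip_width: 28.8
grip_force: 59.7
t: 11.02
ee_pos: [634.0, 174.8, 217.0]
orientation: [3.141, -0.523, -3.115]
wrist_force: [1.3, 0.5, 2.4]
grip_width: 28.5
grip_force: 60.2
t: 11.28
ee_pos: [633.9, 174.8, 216.9]
orientation: [3.141, -0.522, -3.115]
wrist_force: [2.7, -0.6, 6.5]
grip_width: 28.7
grip_force: 60.7
```

```bash

python3 -m inch '{"slide":[[0,0,-0.001],[0,0,0],[0,0,0],[0,0,0]],"delta_rot":[[0,0,0],[0,0,0],[0,0,0],[0,0,0]],"fingers":[0.5,0.5,0.5,0.5]}' 60
python3 -m inch '{"slide":[[0,0,-0.01],[0,0,-0.02],[0,0,-0.03],[0,0,-0.03],[0,0,0]],"delta_rot":[[0,0,0],[0,0,0],[0,0,0],[0,0,0],[0,0,0]],"fingers":[0.5,0.5,0.5,0.5,0.5]}' 60
python3 - <<'E'
from plan import *
p,d,m=grab('wrist'); np.savez('w5.npz',p=p,d=d,**m); cv2.imwrite('pics/w5.png',p[:,:,::-1])
P=cloud(p,d,m); c,n,s=face(P,60,290); print(c,n); ey=np.array([-n[1],n[0],0]);ey/=np.linalg.norm(ey);ex=np.cross(ey,n)
p1=np.array([541.2,172.5,56]); h=(P-c)@n; x=(P-p1)@ex; y=(P-p1)@ey
M=(h>35)&(h<50)&(abs(x)<25)&(abs(y)<25); print('drum top',M.sum(),np.median(h[M]),x[M].mean(),y[M].mean())
M=(h>4)&(h<12)&(abs(x)<30)&(abs(y)<30); print('flange',M.sum(),np.median(h[M]),x[M].min(),x[M].max(),y[M].min(),y[M].max())
E
```

```text
t: 11.78
ee_pos: [633.3, 174.9, 215.9]
orientation: [-3.141, -0.524, -3.114]
wrist_force: [-0.3, -0.4, 0.4]
grip_width: 42.8
grip_force: 0.0
t: 12.4
ee_pos: [680.6, 175.9, 297.1]
orientation: [3.14, -0.517, -3.115]
wrist_force: [0.4, 0.1, 0.1]
grip_width: 42.4
grip_force: 0.0
[538.92772598 175.58544161  56.91132772] [0.49745249 0.01179654 0.86741101]
drum top 1155 43.97894821028474 1.2795390353210419 -0.26315984326138964
flange 802 7.982747564657547 -20.13784983649456 16.675222589166136 -22.93594235822141 21.98476480757411
```

View pics/w5.png

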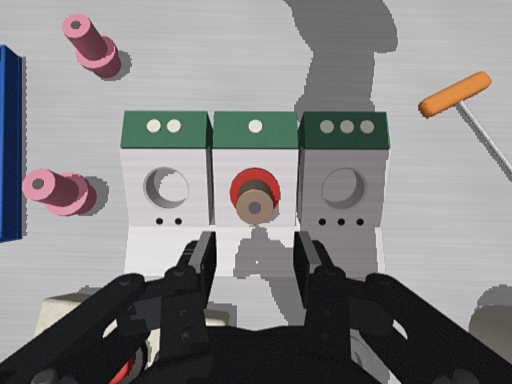

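The picture shows the red head seated in the one-dot pocket at (255,195). Its flange stands 8.0 mm and its drum top 44.0 mm above the face, so it is fully home. Next is yellow.

```bash

python3 -m inch '{"slide":[[0,0,-0.03],[0,0,0],[0,0,0],[0,0,0],[0,0,0]],"delta_rot":[[0,0,0],[0,-7.5,0],[0,-7.5,0],[0,-7.5,0],[0,-7.5,0]],"fingers":[0.8,0.8,0.8,0.8,0.8]}' 60
python3 -m inch '{"slide":[[0.028,-0.039,0.002],[0.028,-0.039,0.002],[0.028,-0.039,0.002],[0.028,-0.039,0.002],[0.028,-0.039,0.002]],"delta_rot":[[0,0,0],[0,0,0],[0,0,0],[0,0,0],[0,0,0]],"fingers":[0.8,0.8,0.8,0.8,0.8]}' 60
python3 -m inch '{"slide":[[0.028,-0.039,0.002],[0.028,-0.039,0.002],[0.028,-0.039,0.002],[0.028,-0.039,0.002],[0,0,0]],"delta_rot":[[0,0,0],[0,0,0],[0,0,0],[0,0,0],[0,0,0]],"fingers":[0.8,0.8,0.8,0.8,0.8]}' 60
cat > over.py <<'E'
import sys; from plan import *
np.set_printoptions(suppress=True)
p,d,m=grab('wrist'); P=cloud(p,d,m); s=arm.read_state(); print(s['ee_pos'].round(1)); Rn=Rt(s['orientation']).as_matrix()
print('tilt err deg',np.degrees(np.arccos(-Rn[2,2])).round(2))
for t in tops(P):
    q=t[3:5]*.5+t[:2]*.5; print(q.round(1), 'tool slide to grasp (mm)',(Rn.T@(np.r_[q,212]-s['ee_pos'])).round(1))
E
python3 over.py
```

```text
t: 13.08
ee_pos: [692.3, 176.5, 318.8]
orientation: [-3.141, 0.001, -3.114]
wrist_force: [-0.5, 0.3, -0.5]
grip_width: 68.3
grip_force: 0.0
t: 13.7
ee_pos: [556.7, -23.1, 309.1]
orientation: [-3.142, -0.003, -3.114]
wrist_force: [0.7, -1.1, 0.6]
grip_width: 68.6
grip_force: 0.0
t: 14.32
ee_pos: [447.2, -184.1, 301.3]
orientation: [-3.142, -0.005, -3.122]
wrist_force: [0.6, 1.0, -0.8]
grip_width: 68.1
grip_force: 0.0
[ 449.  -182.3  301.5]
tilt err deg 0.18
[ 447.6 -182.4] tool slide to grasp (mm) [ 1.1 -0.2 89.5]
[ 466.2 -271. ] tool slide to grasp (mm) [-15.5 -89.1  89.4]
```

```bash

python3 -m inch '{"slide":[[0.0005,0,0.03],[0,0,0.03],[0,0,0.019],[0,0,0.01],[0,0,0]],"delta_rot":[[0,0,0],[0,0,0],[0,0,0],[0,0,0],[0,0,0]],"fingers":[0.8,0.8,0.8,0.8,0.8]}' 60
python3 -m inch '{"slide":[[0,0,0],[0,0,0],[0,0,0],[0,0,0],[0,0,0]],"delta_rot":[[0,0,0],[0,0,0],[0,0,0],[0,0,0],[0,0,0]],"fingers":[0.2,0.2,0.2,0.2,0.2]}' 60
python3 -m inch '{"slide":[[0,0,-0.02],[0,0,-0.03],[0,0,-0.03],[0,0,-0.03],[0,0,0]],"delta_rot":[[0,0,0],[0,0,0],[0,0,0],[0,0,0],[0,0,0]],"fingers":[0.2,0.2,0.2,0.2,0.2]}' 60
python3 -m inch '{"slide":[[0,0,0],[0,0,0]],"delta_rot":[[0,0,0],[0,0,0]],"fingers":[0.2,0.2]}' 60
```

```text
t: 15.0
ee_pos: [450.8, -180.3, 212.6]
orientation: [3.141, -0.001, -3.113]
wrist_force: [0.5, 0.3, 0.3]
grip_width: 67.9
grip_force: 0.0
t: 15.62
ee_pos: [450.9, -181.3, 213.9]
orientation: [-3.141, 0.001, -3.115]
wrist_force: [-1.1, 1.1, 5.7]
grip_width: 28.8
grip_force: 58.9
t: 16.25
ee_pos: [451.1, -181.5, 325.0]
orientation: [-3.14, 0.005, -3.115]
wrist_force: [-0.6, -0.6, -0.7]
grip_width: 28.7
grip_force: 59.4
t: 16.5
ee_pos: [450.1, -181.0, 322.1]
orientation: [3.141, -0.002, -3.114]
wrist_force: [0.8, -0.0, -2.6]
grip_width: 28.4
grip_force: 59.4
```

```bash

python3 -m inch '{"slide":[[-0.032,0.038,0],[-0.032,0.038,0],[-0.032,0.038,0],[-0.032,0.038,0],[-0.032,0.038,0]],"delta_rot":[[0,0,0],[0,0,0],[0,0,0],[0,0,0],[0,0,0]],"fingers":[0.2,0.2,0.2,0.2,0.2]}' 60
python3 -m inch '{"slide":[[-0.032,0.038,0],[-0.032,0.038,0],[-0.004,0.003,0]],"delta_rot":[[0,0,0],[0,0,0],[0,0,0]],"fingers":[0.2,0.2,0.2]}' 60
python3 -m inch '{"slide":[[0,0,0],[0,0,0],[0,0,0],[0,0,0],[-0.021,0,0.036]],"delta_rot":[[0,7.5,0],[0,7.5,0],[0,7.5,0],[0,7.5,0],[0,0,0]],"fingers":[0.2,0.2,0.2,0.2,0.2]}' 60
python3 -m inch '{"slide":[[0,0,0],[0,0,0]],"delta_rot":[[0,0,0],[0,0,0]],"fingers":[0.2,0.2]}' 60
cat > hold.py <<'E'
import sys; from plan import *
np.set_printoptions(suppress=True)
k=sys.argv[1]; pk=dict(y=[543.2,90.8,56],g=[539.5,254.2,56])[k]; n=[.499,.0125,.866]
p,d,m=grab('wrist'); s=arm.read_state(); Rn=Rt(s['orientation']).as_matrix()
P=cloud(p,d,m); T=(P-s['ee_pos'])@Rn; g=p.astype(int); r_,g_,b_=g[...,0],g[...,1],g[...,2]
C=(r_>1.6*b_)&(g_>1.4*b_) if k=='y' else (g_>1.5*r_)
M=C&(abs(T[...,0])<30)&(abs(T[...,1])<30)&(T[...,2]>165)&(T[...,2]<195)
q=T[M]; print('flange tool',len(q),np.percentile(q,1,0),np.percentile(q,99,0),np.median(q,0))
e=q[q[:,2]<np.percentile(q[:,2],60)]; f=lambda c:np.hypot(e[:,0]-c[0],e[:,1]-c[1])
print('remaining to +30',rem(pk,n,186,30))
cv2.imwrite(f'pics/hold_{k}.png',p[:,:,::-1])
E
python3 hold.py y
```

```text
t: 17.12
ee_pos: [605.9, 14.4, 321.7]
orientation: [-3.141, -0.003, -3.114]
wrist_force: [0.4, -0.1, -0.9]
grip_width: 28.3
grip_force: 59.4
t: 17.5
ee_pos: [672.7, 99.5, 321.4]
orientation: [3.139, 0.0, -3.108]
wrist_force: [-0.4, 1.0, -1.6]
grip_width: 28.6
grip_force: 59.5
t: 18.12
ee_pos: [673.1, 92.7, 282.1]
orientation: [-3.142, -0.519, -3.116]
wrist_force: [1.2, 0.2, -2.2]
grip_width: 28.4
grip_force: 59.6
t: 18.38
ee_pos: [671.3, 93.4, 281.6]
orientation: [-3.141, -0.525, -3.115]
wrist_force: [0.3, 0.3, -0.4]
grip_width: 28.3
grip_force: 59.6
flange tool 1559 [  5.6426278  -21.64969986 175.40701688] [ 25.46639061  20.65465929 185.2621918 ] [ 17.19730827  -0.50947216 180.17179758]
remaining to +30 (array([-1.7,  0.6, 44.3]), array([-0.05,  0.01,  0.07]))
```

```bash

python3 -m inch '{"slide":[[-0.004,0.0005,0.02],[0,0,0.015],[0,0,0.009],[0,0,0.004],[0,0,0]],"delta_rot":[[0,0,0],[0,0,0],[0,0,0],[0,0,0],[0,0,0]],"fingers":[0.2,0.2,0.2,0.2,0.2]}' 60
python3 hold.py y
```

```text
t: 19.05
ee_pos: [650.9, 93.8, 238.1]
orientation: [3.142, -0.523, -3.114]
wrist_force: [-0.3, -0.1, -1.7]
grip_width: 28.8
grip_force: 59.6
flange tool 1563 [  5.65357078 -21.39164149 175.28660566] [ 25.39027308  20.67117539 184.94196714] [ 17.19825714  -0.38785909 179.65065815]
remaining to +30 (array([ 2.6, -0.3, -4.1]), array([-0.06,  0.  ,  0.1 ]))
```

View pics/hold_y.png

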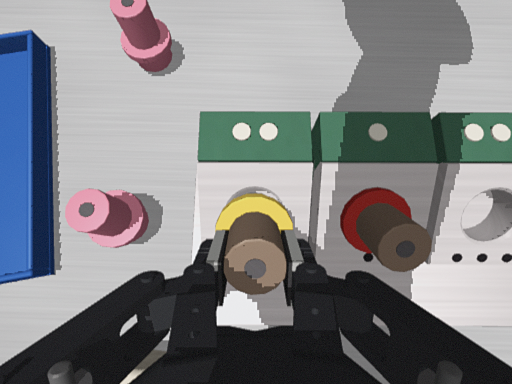

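Yellow is held over the two-dot pocket (255,210), with red seated at (378,220). Now inserting.

```bash

python3 -m inch '{"slide":[[0,0,0.005],[0,0,0.005],[0,0,0.005],[0,0,0]],"delta_rot":[[0,0,0],[0,0,0],[0,0,0],[0,0,0]],"fingers":[0.2,0.2,0.2,0.2]}' 60
python3 -m inch '{"slide":[[0,0,0.004],[0,0,0.003],[0,0,0.001],[0,0,0]],"delta_rot":[[0,0,0],[0,0,0],[0,0,0],[0,0,0]],"fingers":[0.2,0.2,0.2,0.2]}' 60
python3 -m inch '{"slide":[[0,0,0.001],[0,0,0]],"delta_rot":[[0,0,0],[0,0,0]],"fingers":[0.2,0.2]}' 60
python3 -m inch '{"slide":[[0,0,0.001],[0,0,0]],"delta_rot":[[0,0,0],[0,0,0]],"fingers":[0.2,0.2]}' 60
```

```text
t: 19.6
ee_pos: [643.1, 93.6, 224.4]
orientation: [-3.141, -0.524, -3.115]
wrist_force: [-0.5, 0.1, -1.4]
grip_width: 28.4
grip_force: 59.6
t: 20.1
ee_pos: [639.4, 93.5, 218.0]
orientation: [-3.142, -0.524, -3.114]
wrist_force: [0.7, 0.0, -1.9]
grip_width: 28.4
grip_force: 59.6
t: 20.35
ee_pos: [638.9, 93.5, 217.2]
orientation: [-3.142, -0.524, -3.114]
wrist_force: [0.6, -0.1, -2.0]
grip_width: 28.7
grip_force: 59.6
t: 20.6
ee_pos: [638.8, 93.5, 217.0]
orientation: [3.141, -0.523, -3.115]
wrist_force: [0.9, 0.0, 3.2]
grip_width: 28.8
grip_force: 60.2
```

```bash

python3 -m inch '{"slide":[[0,0,0.001],[0,0,0],[0,0,-0.001],[0,0,0],[0,0,0]],"delta_rot":[[0,0,0],[0,0,0],[0,0,0],[0,0,0],[0,0,0]],"fingers":[0.2,0.2,0.5,0.5,0.5]}' 60
python3 -m inch '{"slide":[[0,0,0],[0,0,-0.01],[0,0,-0.02],[0,0,-0.03],[0,0,-0.03]],"delta_rot":[[0,0,0],[0,0,0],[0,0,0],[0,0,0],[0,0,0]],"fingers":[0.5,0.5,0.5,0.5,0.5]}' 60
cat > seat.py <<'E'
import sys; from plan import *
p,d,m=grab('wrist'); cv2.imwrite(f'pics/{sys.argv[1]}.png',p[:,:,::-1])
P=cloud(p,d,m); c,n,s=face(P,60,290); ey=np.array([-n[1],n[0],0]);ey/=np.linalg.norm(ey);ex=np.cross(ey,n); print(c,n)
for k,q in dict(red=[541.2,172.5,56],yellow=[543.2,90.8,56],green=[539.5,254.2,56]).items():
    q=np.array(q); h=(P-c)@n; x=(P-q)@ex; y=(P-q)@ey
    M=(h>40)&(h<48)&(abs(x)<25)&(abs(y)<25); F=(h>5)&(h<11)&(abs(x)<30)&(abs(y)<30)
    if M.sum()>50: print(k,'drum top',M.sum(),np.median(h[M]).round(2),x[M].mean().round(1),y[M].mean().round(1),'flange',np.median(h[F]).round(2),F.sum())
E
python3 seat.py seat_y
```

```text
t: 21.22
ee_pos: [638.1, 93.5, 215.8]
orientation: [-3.141, -0.524, -3.114]
wrist_force: [0.2, 0.4, -0.6]
grip_width: 43.0
grip_force: 0.0
t: 21.85
ee_pos: [684.1, 94.7, 295.6]
orientation: [-3.142, -0.523, -3.114]
wrist_force: [1.2, -0.0, -0.7]
grip_width: 43.0
grip_force: 0.0
[537.43294572 180.94209796  57.66411814] [0.49741404 0.01253576 0.86742269]
red drum top 1126 43.97 1.8 -1.2 flange 7.96 843
yellow drum top 1098 44.0 1.7 -0.5 flange 7.92 789
```

```bash

python3 -m inch '{"slide":[[0,0,-0.03],[0,0,0],[0,0,0],[0,0,0],[0,0,0]],"delta_rot":[[0,0,0],[0,-7.5,0],[0,-7.5,0],[0,-7.5,0],[0,-7.5,0]],"fingers":[0.8,0.8,0.8,0.8,0.8]}' 60
python3 -m inch '{"slide":[[0.019,-0.044,0.003],[0.019,-0.044,0.003],[0.019,-0.044,0.003],[0.019,-0.044,0.003],[0.019,-0.044,0.003]],"delta_rot":[[0,0,0],[0,0,0],[0,0,0],[0,0,0],[0,0,0]],"fingers":[0.8,0.8,0.8,0.8,0.8]}' 60
python3 -m inch '{"slide":[[0.019,-0.044,0.003],[0.019,-0.044,0.003],[0.019,-0.041,0.003],[0,0,0],[0,0,0]],"delta_rot":[[0,0,0],[0,0,0],[0,0,0],[0,0,0],[0,0,0]],"fingers":[0.8,0.8,0.8,0.8,0.8]}' 60
python3 over.py
```

```text
t: 22.52
ee_pos: [698.4, 95.1, 320.6]
orientation: [3.141, 0.005, -3.115]
wrist_force: [-0.8, -0.8, -0.1]
grip_width: 68.5
grip_force: 0.0
t: 23.15
ee_pos: [608.8, -128.8, 305.5]
orientation: [-3.141, 0.001, -3.114]
wrist_force: [0.7, -0.4, -0.7]
grip_width: 68.3
grip_force: 0.0
t: 23.78
ee_pos: [556.1, -257.6, 296.4]
orientation: [3.141, 0.001, -3.115]
wrist_force: [0.2, -0.1, 0.7]
grip_width: 68.1
grip_force: 0.0
[ 556.6 -256.7  296.4]
tilt err deg 0.07
[ 466.8 -271.5] tool slide to grasp (mm) [ 90.2 -12.3  84.3]
[ 554.5 -258.6] tool slide to grasp (mm) [ 2.2 -2.  84.4]
```

```bash

python3 -m inch '{"slide":[[0.0015,-0.001,0.03],[0,0,0.03],[0,0,0.014],[0,0,0.01],[0,0,0]],"delta_rot":[[0,0,0],[0,0,0],[0,0,0],[0,0,0],[0,0,0]],"fingers":[0.8,0.8,0.8,0.8,0.8]}' 60
python3 -m inch '{"slide":[[0,0,0],[0,0,0],[0,0,0],[0,0,0],[0,0,0]],"delta_rot":[[0,0,0],[0,0,0],[0,0,0],[0,0,0],[0,0,0]],"fingers":[0.2,0.2,0.2,0.2,0.2]}' 60
python3 -m inch '{"slide":[[0,0,-0.02],[0,0,-0.03],[0,0,-0.03],[0,0,-0.03],[0,0,0]],"delta_rot":[[0,0,0],[0,0,0],[0,0,0],[0,0,0],[0,0,0]],"fingers":[0.2,0.2,0.2,0.2,0.2]}' 60
python3 -m inch '{"slide":[[0,0,0],[0,0,0]],"delta_rot":[[0,0,0],[0,0,0]],"fingers":[0.2,0.2]}' 60
```

```text
t: 24.45
ee_pos: [554.7, -258.4, 212.0]
orientation: [3.141, -0.0, -3.114]
wrist_force: [-0.5, -0.2, 0.1]
grip_width: 68.2
grip_force: 0.0
t: 25.08
ee_pos: [554.7, -259.1, 213.2]
orientation: [-3.141, 0.001, -3.115]
wrist_force: [-0.8, 0.2, 5.6]
grip_width: 28.3
grip_force: 59.1
t: 25.7
ee_pos: [555.1, -259.4, 325.3]
orientation: [-3.139, 0.005, -3.115]
wrist_force: [0.6, -0.1, -1.6]
grip_width: 28.9
grip_force: 59.4
t: 25.95
ee_pos: [553.8, -258.5, 320.9]
orientation: [3.14, -0.002, -3.114]
wrist_force: [0.5, 0.5, -2.4]
grip_width: 28.6
grip_force: 59.4
```

```bash

python3 -m inch '{"slide":[[-0.012,0.047,0],[-0.012,0.047,0],[-0.012,0.047,0],[-0.012,0.047,0],[-0.012,0.047,0]],"delta_rot":[[0,0,0],[0,0,0],[0,0,0],[0,0,0],[0,0,0]],"fingers":[0.2,0.2,0.2,0.2,0.2]}' 60
python3 -m inch '{"slide":[[-0.012,0.047,0],[-0.012,0.047,0],[-0.012,0.047,0],[-0.012,0.047,0],[-0.012,0.047,0]],"delta_rot":[[0,0,0],[0,0,0],[0,0,0],[0,0,0],[0,0,0]],"fingers":[0.2,0.2,0.2,0.2,0.2]}' 60
python3 -m inch '{"slide":[[-0.007,0.043,0],[0,0,0],[0,0,0],[0,0,0],[0,0,0]],"delta_rot":[[0,0,0],[0,7.5,0],[0,7.5,0],[0,7.5,0],[0,7.5,0]],"fingers":[0.2,0.2,0.2,0.2,0.2]}' 60
python3 -m inch '{"slide":[[-0.021,0,0.036],[0,0,0],[0,0,0]],"delta_rot":[[0,0,0],[0,0,0],[0,0,0]],"fingers":[0.2,0.2,0.2]}' 60
python3 hold.py g
```

```text
t: 26.58
ee_pos: [607.9, -20.8, 321.0]
orientation: [-3.141, -0.002, -3.115]
wrist_force: [1.2, 0.1, -1.6]
grip_width: 28.8
grip_force: 59.6
t: 27.2
ee_pos: [661.4, 215.6, 320.6]
orientation: [-3.141, -0.002, -3.114]
wrist_force: [0.1, -0.6, -2.5]
grip_width: 28.4
grip_force: 59.6
t: 27.82
ee_pos: [667.4, 257.2, 320.6]
orientation: [-3.141, -0.529, -3.115]
wrist_force: [-0.2, -0.0, -2.2]
grip_width: 28.6
grip_force: 59.7
t: 28.2
ee_pos: [667.7, 257.4, 280.5]
orientation: [-3.141, -0.524, -3.115]
wrist_force: [-0.6, 0.3, -1.5]
grip_width: 28.4
grip_force: 59.7
flange tool 1335 [  4.31000535 -19.97587219 177.60623604] [ 22.13203166  19.73041837 184.28563906] [ 14.82896895  -0.03659368 179.57869309]
remaining to +30 (array([-1.2, -0.1, 43.5]), array([-0.04,  0.02,  0.12]))
```

```bash

python3 -m inch '{"slide":[[-0.001,0,0.02],[0,0,0.015],[0,0,0.009],[0,0,0.003],[0,0,0]],"delta_rot":[[0,0,0],[0,0,0],[0,0,0],[0,0,0],[0,0,0]],"fingers":[0.2,0.2,0.2,0.2,0.2]}' 60
python3 hold.py g
```

```text
t: 28.88
ee_pos: [645.2, 256.8, 239.5]
orientation: [3.141, -0.523, -3.114]
wrist_force: [0.2, -0.1, -1.6]
grip_width: 28.5
grip_force: 59.7
flange tool 1336 [  4.29942606 -19.75051087 176.64273173] [ 22.13435254  19.93421792 184.18412549] [ 14.85170556   0.17110918 178.91425601]
remaining to +30 (array([ 0. ,  0.1, -3.9]), array([-0.05,  0.01,  0.1 ]))
```

View pics/hold_g.png

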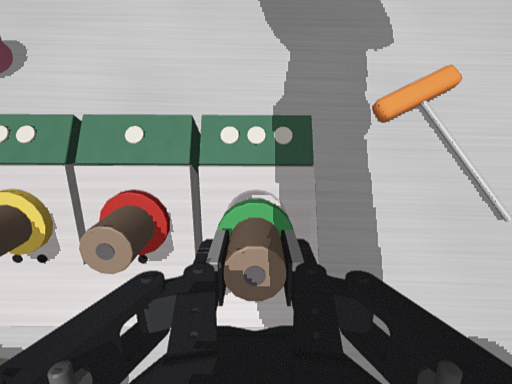

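Green is held over the three-dot pocket (255,210), with red and yellow seated to its left. Inserting.

```bash

python3 -m inch '{"slide":[[0,0,0.005],[0,0,0.005],[0,0,0.005],[0,0,0]],"delta_rot":[[0,0,0],[0,0,0],[0,0,0],[0,0,0]],"fingers":[0.2,0.2,0.2,0.2]}' 60
python3 -m inch '{"slide":[[0,0,0.004],[0,0,0.003],[0,0,0.001],[0,0,0]],"delta_rot":[[0,0,0],[0,0,0],[0,0,0],[0,0,0]],"fingers":[0.2,0.2,0.2,0.2]}' 60
python3 -m inch '{"slide":[[0,0,0.001],[0,0,0]],"delta_rot":[[0,0,0],[0,0,0]],"fingers":[0.2,0.2]}' 60
python3 -m inch '{"slide":[[0,0,0.001],[0,0,0]],"delta_rot":[[0,0,0],[0,0,0]],"fingers":[0.2,0.2]}' 60
```

```text
t: 29.42
ee_pos: [637.0, 256.5, 225.7]
orientation: [-3.141, -0.525, -3.115]
wrist_force: [-0.4, 0.3, -2.0]
grip_width: 28.1
grip_force: 59.7
t: 29.92
ee_pos: [633.5, 256.4, 219.4]
orientation: [-3.142, -0.524, -3.114]
wrist_force: [-0.1, -0.2, -2.4]
grip_width: 28.4
grip_force: 59.7
t: 30.18
ee_pos: [633.0, 256.4, 218.5]
orientation: [3.142, -0.524, -3.114]
wrist_force: [0.7, 0.5, -2.4]
grip_width: 28.6
grip_force: 59.7
t: 30.42
ee_pos: [632.5, 256.4, 217.6]
orientation: [-3.142, -0.524, -3.114]
wrist_force: [0.9, 0.5, -2.2]
grip_width: 28.6
grip_force: 59.7
```

```bash

python3 -m inch '{"slide":[[0,0,0.001],[0,0,0]],"delta_rot":[[0,0,0],[0,0,0]],"fingers":[0.2,0.2]}' 60
python3 -m inch '{"slide":[[0,0,0.001],[0,0,0]],"delta_rot":[[0,0,0],[0,0,0]],"fingers":[0.2,0.2]}' 60
```

```text
t: 30.68
ee_pos: [632.4, 256.4, 217.5]
orientation: [3.141, -0.523, -3.114]
wrist_force: [1.1, -0.4, 2.6]
grip_width: 28.6
grip_force: 60.3
t: 30.92
ee_pos: [632.3, 256.3, 217.5]
orientation: [3.141, -0.522, -3.114]
wrist_force: [0.8, -0.8, 6.7]
grip_width: 28.3
grip_force: 60.7
```

```bash

python3 -m inch '{"slide":[[0,0,-0.001],[0,0,0],[0,0,0],[0,0,0],[0,0,0]],"delta_rot":[[0,0,0],[0,0,0],[0,0,0],[0,0,0],[0,0,0]],"fingers":[0.5,0.5,0.5,0.5,0.5]}' 60
python3 -m inch '{"slide":[[0,0,-0.01],[0,0,-0.02],[0,0,-0.03],[0,0,-0.03],[0,0,0]],"delta_rot":[[0,0,0],[0,0,0],[0,0,0],[0,0,0],[0,0,0]],"fingers":[0.5,0.5,0.5,0.5,0.5]}' 60
python3 seat.py seat_g
python3 -m inch '{"slide":[[0,0,-0.03],[0,0,0],[0,0,0],[0,0,0],[0,0,0]],"delta_rot":[[0,0,0],[0,-7.5,0],[0,-7.5,0],[0,-7.5,0],[0,-7.5,0]],"fingers":[0.0,0,0,0,0]}' 60
python3 -m inch '{"slide":[[0,0,0],[0,0,0]],"delta_rot":[[0,0,0],[0,0,0]],"fingers":[0,0]}' 60
python3 - <<'E'
from plan import *
p,d,m=grab('wrist'); cv2.imwrite('pics/btn.png',p[:,:,::-1]); P=cloud(p,d,m); g=p.astype(float)
K=(g[...,1]>g[...,0]*1.4)&(g[...,1]>g[...,2]*1.2)&(P[...,0]>650)&(P[...,0]<730)&(P[...,1]>80)&(P[...,1]<160)&(P[...,2]>55)
print(K.sum(),np.median(P[K],0) if K.sum() else '',P[K].min(0) if K.sum() else '',P[K].max(0) if K.sum() else '')
print([(a['at'],a['conf'],w(m,d,*a['at'])) for a in arm.place_of('wrist','button_green_top')])
E
```

```text
t: 31.55
ee_pos: [632.0, 256.4, 216.7]
orientation: [-3.142, -0.524, -3.114]
wrist_force: [0.9, -1.2, 0.1]
grip_width: 42.8
grip_force: 0.0
t: 32.17
ee_pos: [679.1, 257.4, 297.8]
orientation: [3.14, -0.517, -3.115]
wrist_force: [0.7, 0.5, -1.2]
grip_width: 42.5
grip_force: 0.0
[536.35855186 180.68591006  58.4428342 ] [0.49836364 0.0120822  0.8668839 ]
red drum top 1121 43.96 1.9 0.6 flange 7.96 829
yellow drum top 1161 43.96 1.9 1.1 flange 8.0 923
green drum top 1081 44.05 1.7 -0.1 flange 7.93 779
t: 32.85
ee_pos: [690.8, 257.9, 319.3]
orientation: [-3.141, 0.001, -3.114]
wrist_force: [-0.7, 0.6, -0.4]
grip_width: -0.0
grip_force: 0.0
t: 33.1
ee_pos: [691.5, 258.1, 319.9]
orientation: [-3.141, -0.003, -3.114]
wrist_force: [0.0, 0.0, -0.3]
grip_width: -0.4
grip_force: 0.0
1013 [690.14002081 117.6826171   65.58031456] [677.74759524  84.51870799  55.15570905] [709.2405314  129.15966976  68.50932416]
[([86.3, 199.3], 0.59, array([694.83791875, 117.61671546,  66.201826  ]))]
```

View pics/seat_g.png

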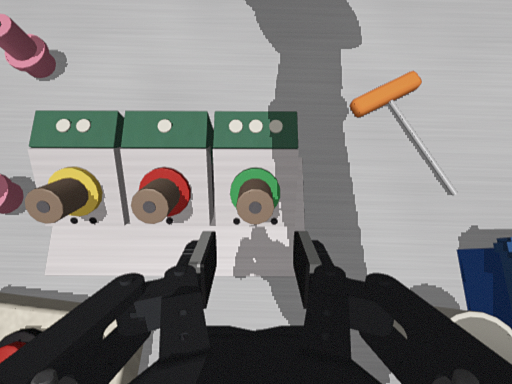

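All three heads are flush: yellow at (72,190), red at (163,190), green at (255,190), with flanges at 8.0 mm and drum tops at 44 mm. Now for the green button.

```bash

python3 -m inch '{"slide":[[0.001,-0.047,0],[0.001,-0.047,0],[0.001,-0.047,0],[0,0,0.03],[0,0,0.02]],"delta_rot":[[0,0,0],[0,0,0],[0,0,0],[0,0,0],[0,0,0]],"fingers":[0,0,0,0,0]}' 60
python3 -m inch '{"slide":[[0,0,0],[0,0,0]],"delta_rot":[[0,0,0],[0,0,0]],"fingers":[0,0]}' 60
python3 - <<'E'
from plan import *
p,d,m=grab('wrist'); cv2.imwrite('pics/btn2.png',p[:,:,::-1]); print(arm.read_state()['ee_pos'])
E
```

```text
t: 33.83
ee_pos: [692.8, 116.1, 269.4]
orientation: [3.141, -0.002, -3.116]
wrist_force: [-0.9, 0.8, -0.2]
grip_width: -0.1
grip_force: 0.0
t: 34.08
ee_pos: [693.2, 118.2, 271.0]
orientation: [3.141, 0.001, -3.113]
wrist_force: [-0.6, 0.0, -0.4]
grip_width: -0.0
grip_force: 0.0
[693.31670897 118.080711   271.43456692]
```

View pics/btn2.png

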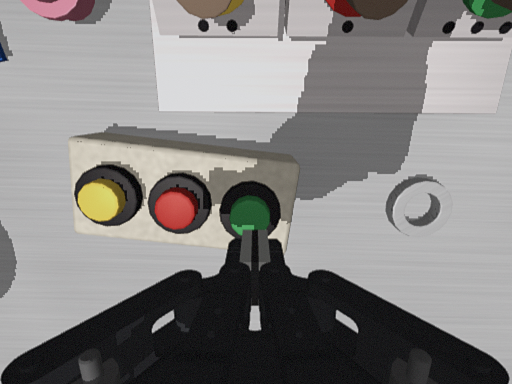

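The shut fingers stand just above the green button (250,213); red is at (178,208), well clear.

```bash

python3 -m inch '{"slide":[[0.002,-0.001,0.015],[0,0,0.012],[0,0,0.003],[0,0,0]],"delta_rot":[[0,0,0],[0,0,0],[0,0,0],[0,0,0]],"fingers":[0,0,0,0]}' 60
python3 -m inch '{"slide":[[0,0,0.003],[0,0,0.002],[0,0,0]],"delta_rot":[[0,0,0],[0,0,0],[0,0,0]],"fingers":[0,0,0]}' 60
```

```text
t: 34.62
ee_pos: [690.5, 115.9, 240.3]
orientation: [-3.141, -0.002, -3.115]
wrist_force: [-0.4, 0.1, 1.2]
grip_width: 0.2
grip_force: 0.7
t: 35.0
ee_pos: [691.0, 115.9, 236.1]
orientation: [3.142, 0.0, -3.115]
wrist_force: [-1.7, -0.1, 4.2]
grip_width: 0.0
grip_force: 2.0
```

```bash

python3 -m inch '{"slide":[[0,0,0.002],[0,0,0]],"delta_rot":[[0,0,0],[0,0,0]],"fingers":[0,0]}' 60
python3 -m inch '{"slide":[[0,0,0.002],[0,0,0]],"delta_rot":[[0,0,0],[0,0,0]],"fingers":[0,0]}' 60
```

```text
t: 35.25
ee_pos: [691.0, 115.9, 234.6]
orientation: [3.141, 0.0, -3.115]
wrist_force: [-2.1, 0.3, 6.9]
grip_width: -0.1
grip_force: 3.7
t: 35.5
ee_pos: [691.1, 115.8, 234.4]
orientation: [3.141, 0.0, -3.115]
wrist_force: [-5.4, -0.7, 16.9]
grip_width: -0.2
grip_force: 8.4
```

The button has bottomed out: the force jumped to 17 N and travel stopped. Retracting, then a last check.

```bash

python3 -m inch '{"slide":[[0,0,-0.01],[0,0,-0.03],[0,0,-0.04],[0,0,-0.04],[0,0,0]],"delta_rot":[[0,0,0],[0,0,0],[0,0,0],[0,0,0],[0,0,0]],"fingers":[0,0,0,0,0]}' 60
python3 -m inch '{"slide":[[0,0,0],[0,0,0],[0,0,0]],"delta_rot":[[0,0,0],[0,0,0],[0,0,0]],"fingers":[0,0,0]}' 60
python3 seat.py fin
python3 -c "from station import arm; print(arm.sign_off())"
```

```text
t: 36.12
ee_pos: [692.6, 115.9, 355.5]
orientation: [3.14, 0.009, -3.115]
wrist_force: [-1.0, 0.1, 0.0]
grip_width: -0.0
grip_force: 0.0
t: 36.5
ee_pos: [690.5, 115.9, 350.3]
orientation: [-3.141, -0.002, -3.114]
wrist_force: [1.2, 0.4, 0.2]
grip_width: -0.1
grip_force: 0.0
[555.85391856 167.47219801  47.1742542 ] [0.49889251 0.01296821 0.86656684]
red drum top 1474 44.02 1.5 -0.9 flange 8.02 767
yellow drum top 1463 43.95 1.5 -0.4 flange 7.97 719
green drum top 1539 44.02 1.4 -1.5 flange 8.06 897
the job is handed in; nothing more can be done
None
```

The red, yellow and green heads measure flush in the one-, two- and three-dot pockets, the green button was pressed until it bottomed out, and the job was handed in at about 36.5 s; sign-off returned no verdict.

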